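Shut the mixer case and fasten its quarter-turn stud

ROBOT

A 7-joint arm with a two-finger parallel gripper is mounted at the origin on the work surface. World frame = base frame: x ahead of the robot, y to its left, z up, the work surface at z = 0. Lengths are in m, angles in rad, forces in N, time in s.
With the tool pointing down it reaches from about 0.425 to 0.875 m from the base axis. Payload 4.7 kg.
Tool frame: the origin (TCP) lies at the very end of the fingers, on their centre line; the grasp point (between the pads) lies 19 mm behind it; z points along the fingers, y is the line along which they close (so a half turn about z gives the same grasp; the last joint's range is limited). The gripper opens to 87 mm and grips with 3 to 60 N. Pads are 19 mm wide; open, the fingers measure 117 mm over their backs; the gripper's body (75 mm by 190 mm) begins 51 mm behind the grasp point.
Start: joints at [0.014, 0.321, -0.07, 1.45, 0.023, 1.371, -0.057], TCP at [0.65, -0, 0.223] pointing down, gripper open.
Joint ranges: [-2.86, 2.86], [-0.3, 2.09], [-1.38, 1.24], [0.06, 2.45], [-1.56, 4.7], [0.09, 2.05], [-2.69, 2.69]. Speed limits (rad/s): [2.57, 2.57, 3.14, 3.14, 3.14, 3.14, 3.14].

INTERFACE

Orientations are given as a unit quaternion [x, y, z, w].
In Python, from rig import arm gives the robot as it stands. The module is installed in compiled form; this text tells all that it offers.
- The arm moves only by the tool arm_command, never from a script. Its argument "targets" is text: rows parted by semicolons, each of 7 numbers parted by spaces: the finger opening in cm, from 0 to 8.7, then the shift along the tool's x, y, z in cm, then the turn, a rotation vector about the tool's x, y, z in rad. In form: jaw dx dy dz wx wy wz; .... A call has 1 to 5 rows; each row shifts and turns the commanded pose from where the row before left it, along the tool's axes as they then stand; what a row does not reach is not made up. A row lasts 1/10 s, in which the tool goes at most 50 mm and 8.59 degrees, less where a joint would pass 70% of its speed; a pose out of reach is approached as far as the arm can. A call is refused whole if a number of a shift passes 5 or a number of a turn 0.15, either way. A call with a gripper value outside its range is refused whole. The fingers move at their own pace and stop on an object; "squeeze" is the grip in N (left out, the last holds). Time passes only in rows, so rows that do not move let the fingers close. It gives the time, the measured TCP pose, the force, the opening and the grip force at its end, in the units of the state.
- arm.get_obs(): the state, without advancing time (a new reading comes with each control period).
- arm.read_camera(name): name is "scene" or "side" or "wrist"; returns (picture, depth): 384x512x3 uint8, red, green, blue; 384x512 float32, m along the optical axis (not along the pixel's ray), 0 where there is no reading.
- arm.camera_info(name): a dict with "intrinsics" (3x3 intrinsics, pixels), "k1" (the pictures are not rectified: a ray, as slopes to the right and down, at radius r is drawn at 1 + k1 r^2 times it, then the intrinsics apply), "R" (3x3) and "t" (3): a world point X has camera coordinates R X + t. Camera axes: x right, y down, z forward; pixel columns grow to the right and rows downward; lengths in m; the calibration is good to about 2 mm. A picture is of the moment at which its call begins: read the wrist's pose just before it. camera_info takes no time and is no camera call; for the wrist camera it gives the pose at the moment of the call.
- arm.hand_in(): hands the job in; it is judged then, once.
Trained networks look in the newest picture that a camera, given by its name, has taken for a name from the list of things; names that differ only in an ending like _2 or _b are one class to them, and where a whole thing is asked for, a point or a joint stands for the part that bears it (a point fixed in the world has none). Each returns a list of dicts, best first, with "score" (0 to 1); they miss things now and then, are a little off and sometimes report something else, mostly with a low value. They report only what shows in the picture. A call takes as long as a camera call.
- arm.look_for(camera, name): "location" ([row, column] in pixels, amid what is visible of it).
- arm.regions_of(camera, name): "region" (384x512 bool, what is visible of it) and "location" ([row, column] in pixels, amid what is visible of it).
- arm.landmark_of(camera, name): "location" ([row, column] in pixels: a listed point, or the origin of a listed thing).
The state is a dict: "clock": time; "joint_positions": joint angles; "dq": joint speeds; "effort": joint torques, N m; "ee_pos": TCP position; "orientation": TCP orientation; "wrist_force": force on the tool from outside, world axes, zero at the start; "moment": the same for the moment, N m; "finger_gap": finger opening in m; "grasp_force": force on a finger pad.
Only numpy, scipy, OpenCV 4.12 (cv2) and the standard library are available. Lean on these libraries where they do the work, as an engineer would, in place of code of your own. Each camera call takes 0.05 s, during which the arm holds its last target. There are 200 camera calls.

TASK

The black case for the mixer's attachments stands open on the kitchen island. Close its lid fully, then press the big slotted stud on the lid right down and, keeping it pressed, turn it a quarter turn clockwise so that it drops into its catch and stays down, locked, when you let go; do not force it round unpressed. Leave the utensil pot, the sauce bottle and the jar standing where they are.

Things in the scene. Friction and masses are not known exactly. Their poses are not given: they have to be found in the camera images.
- case: Black plastic case fixed to the counter (it cannot be shifted), 200 mm deep (its x) by 240 mm wide (its y) by 90 mm high without the lid. Origin: centre of the underside; its x axis points from the front to the hinge side (roughly away from the robot, it may be yawed), z up. The lid's hinge line runs along the case's y at x = +100 mm, z = 90.5 mm in the case frame.
- lid (a joint): Angle of the lid, a black plate 200 x 240 x 10 mm, in rad: 0 = shut (underside on the rim, upper face 100.5 mm above the counter), grows as the front edge rises; starts at 0.45 to 0.8. A stiff hinge keeps the lid where it is left; 1 to 5 N down on the front edge swings it shut. A grey collar, 82 mm across and 3 mm high, surrounds the stud on it.
- lid_edge (a point): Point on the lid's upper face, midway across, 16 mm in from the free front edge and 184 mm from the hinge line; the bare strip in front of the stud, a good place to push. Its axes are the lid's: x from the front edge to the hinge, z out of the upper face.
- stud_slot (a point): Centre of the slot's floor in the steel stud, on its axis: 125 mm from the hinge line, midway across the lid. Head: 64 mm disc; slot 28 mm wide, open-ended, 12 mm deep between two raised cheeks; it takes closed or part-open fingertips. Unpressed, the floor is 14 mm above the lid's upper face. x lies along the slot, z out of the lid. Slot along the case's x = unfastened, along its y = locked.
- stud_press (a joint): Depth the stud is pressed into the lid, in m: 0 = up, 0.010 = stop; a spring pushes it up (3 N at the top, 12 N at the stop). With the lid shut it turns only while pressed 0.008 or more (less, and its cross pin jams; forcing damages it). At the quarter turn the pin finds a notch: let go, it rises only to about 0.004 and stays, locked. Turned too little, it stays at 0.007 or springs back to 0.
- stud_turn (a joint): Turn of the stud in rad, clockwise seen from above: 0 = unfastened, quarter turn 1.57 = over the catch, stop at 1.62. Starts at 0 to 0.08. It turns easily (under 0.2 Nm). If it is turned while the lid is open the pin will not enter its catch plate.
- utensils: Bystander: steel utensil pot, 90 mm diameter, 130 mm high, with a black spoon and a green spatula rising to 285 mm. Origin: centre of the underside.
- sauce: Bystander: amber glass bottle, 64 mm diameter, 190 mm high. Origin: centre of the underside.
- jar: Bystander: glass jar with a black cap, 72 mm diameter, 100 mm high. Origin: centre of the underside.

How it is judged:
On the way, in this order (a step that is already met when the one before it is completed fails the run):
1. the lid is shut, the stud not yet fastened (value of joint lid below 0.03 rad and value of joint stud_turn below 0.5 rad), for 0.2 s.
2. the stud is turned a quarter turn with the lid shut (value of joint lid below 0.03 rad and value of joint stud_turn above 1.35 rad), for 0.1 s.
At the end, for the whole second after the job is handed in: The lid is shut (within 0.03 rad), and the stud, let go, sits locked in its catch: turned 1.35 rad or more and resting 2.5 to 5.7 mm below its raised position (4 mm when in the notch) (all of step 2 and value of joint stud_press between 0.0025 and 0.0057 m); the robot touches nothing.
It fails at once if a bystander was knocked over or shifted by more than 40 mm (distance of any of utensils, sauce, jar from where it was at the start of the episode above 0.04 m or angle between any of utensils, sauce, jar's own z axis and vertical above 0.5 rad).
It fails at once if the stud was forced round without being pressed down (value of joint stud_turn between 0.5 and 1.2 rad and value of joint stud_press below 0.0055 m).
It also fails if it takes over 58 s, if anything falls off the work surface, if the arm or the gripper's body presses on something with over 40 N, if the wrist force passes 120 N, or if a joint passes its speed limit or range.

## Working session

There is one attempt and no reset: what is moved stays moved. The work goes in short steps, Python scripts to look and compute and a tool call to move; the robot and the scene stay as the last step left them, time stands still between calls to the robot, and variables do not carry over. Pictures are saved under pics/ and viewed, at most 10 in all, crops included, and the job is handed in when it is done.

Besides the shell and the picture viewer there is one more tool, called after ">>>" as name(argument=value, ...) on one line, values as JSON. arm_command: Moves the arm, as the interface text tells. Its arguments: {"type":"object","properties":{"targets":{"type":"string"},"squeeze":{"type":"number"}},"required":["targets"]}

```bash
mkdir -p pics; cat > h.py <<'E'
import numpy as np, cv2
from rig import arm
from scipy.spatial.transform import Rotation as Ro
def ray(cam,rc,ci):
    K=ci["intrinsics"];k=ci["k1"]
    d=np.array([(rc[1]-K[0,2])/K[0,0],(rc[0]-K[1,2])/K[1,1]]);u=d.copy()
    for _ in range(20): u=d/(1+k*(u@u))
    return np.array([u[0],u[1],1.])
def world(cam,rc,dep,ci):
    r,c=int(round(rc[0])),int(round(rc[1]))
    p=dep[max(r-1,0):r+2,max(c-1,0):c+2];p=p[p>0]
    if len(p)==0: return None
    X=ray(cam,rc,ci)*np.median(p)
    return ci["R"].T@(X-ci["t"])
def cloud(dep,mask,ci):
    rr,cc=np.nonzero(mask&(dep>0));K=ci["intrinsics"]
    u=cv2.undistortPoints(np.stack([cc,rr],1).astype(np.float64)[:,None],np.array(K,float),np.array([ci["k1"],0,0,0.]))[:,0]
    z=dep[rr,cc];X=np.c_[u*z[:,None],z]
    return (X-ci["t"])@ci["R"]
E
python3 - <<'E'
from h import *
o=arm.get_obs();print(o["clock"],o["ee_pos"],o["orientation"])
ims=[]
for c in ["scene","side","wrist"]:
    ci={k:np.array(v) for k,v in arm.camera_info(c).items()}
    im,d=arm.read_camera(c);ims.append(im)
    np.savez(f"{c}.npz",d=d,**ci)
    for n in ["lid_edge","stud_slot","case"]:
        for x in arm.landmark_of(c,n)[:1]: print(c,n,x["score"],x["location"],world(c,x["location"],d,ci))
    if c!="wrist":
      for n in ["utensils","sauce","jar"]:
        for x in arm.regions_of(c,n)[:1]:
            P=cloud(d,x["region"],ci);print(c,n,x["score"],np.percentile(P,[5,50,95],axis=0).round(3).tolist())
    for x in arm.regions_of(c,"lid")[:1]:
        np.save(f"lid_{c}.npy",x["region"]);P=cloud(d,x["region"],ci);print(c,"lid",x["score"],len(P),np.percentile(P,[2,50,98],axis=0).round(3).tolist())
t=np.zeros((384,1024,3),np.uint8);t=np.hstack(ims[:2]);t=cv2.resize(t,(800,300),interpolation=cv2.INTER_AREA)
w=np.zeros((300,800,3),np.uint8);w[:,:400]=cv2.resize(ims[2],(400,300))
cv2.imwrite("pics/a.png",np.vstack([t,w])[:,:,::-1]);print(arm.get_obs()["clock"])
E
```

```text
0.0 [ 6.49441115e-01 -5.64856992e-05  2.21429428e-01] [ 7.07088604e-01  7.07124286e-01 -7.35963051e-04 -6.39155555e-04]
scene stud_slot 0.65 [158.1, 218.9] [ 0.59755205 -0.07532218  0.19626755]
scene case 0.81 [191.4, 220.6] [ 0.65788398 -0.0696429   0.11556135]
scene utensils 0.73 [[0.559, 0.165, 0.012], [0.616, 0.21, 0.103], [0.646, 0.25, 0.267]]
scene sauce 0.59 [[0.59, -0.385, 0.008], [0.618, -0.355, 0.099], [0.631, -0.332, 0.186]]
scene jar 0.77 [[0.711, -0.17, 0.014], [0.751, -0.139, 0.078], [0.767, -0.111, 0.101]]
scene lid 0.92 4361 [[0.537, -0.19, 0.097], [0.619, -0.096, 0.156], [0.678, 0.042, 0.236]]
side lid_edge 0.66 [140.0, 285.2] [ 0.74714361 -0.47333561  0.0027356 ]
side stud_slot 0.6 [148.0, 271.0] [ 0.58633587 -0.0513806   0.2106011 ]
side case 0.71 [198.2, 274.0] [ 0.57666769 -0.0613789   0.00777908]
side utensils 0.63 [[0.558, 0.17, 0.013], [0.592, 0.234, 0.105], [0.636, 0.255, 0.262]]
side sauce 0.86 [[0.567, -0.368, 0.014], [0.588, -0.342, 0.087], [0.616, -0.332, 0.182]]
side jar 0.54 [[0.701, -0.164, 0.05], [0.727, -0.123, 0.091], [0.753, -0.111, 0.104]]
side lid 0.7 4559 [[0.466, -0.195, 0.004], [0.574, -0.066, 0.057], [0.673, 0.052, 0.237]]
wrist stud_slot 0.6 [321.9, 181.8] [0.63514732 0.02594975 0.32563932]
wrist lid 0.85 26203 [[0.547, -0.101, 0.103], [0.604, 0.013, 0.187], [0.677, 0.047, 0.237]]
1.05
```

View pics/a.png

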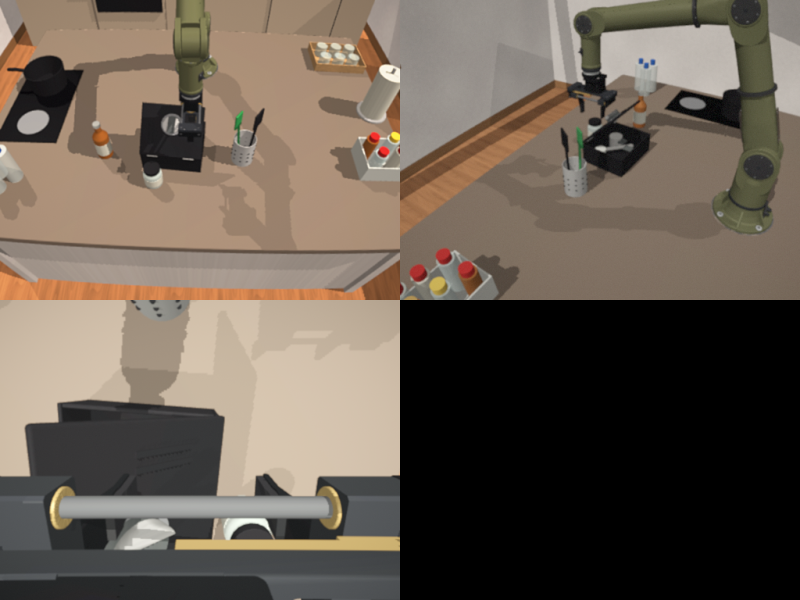

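The lid stands open by about 0.75 rad. It is hinged at x≈0.68 and centred at y≈-0.07. The pot is on the left, the sauce bottle on the right, and the jar behind the case on the right. Next I fit the lid plane and its edges.

```bash
python3 - <<'E'
from h import *
rng=np.random.default_rng(0)
for c in ["scene","wrist"]:
    ci=dict(np.load(c+".npz"));d=ci["d"];m=np.load(f"lid_{c}.npy")
    P=cloud(d,m,ci);b=None
    for _ in range(500):
        q=P[rng.choice(len(P),3,False)];n=np.cross(q[1]-q[0],q[2]-q[0])
        if np.linalg.norm(n)<1e-6: continue
        n/=np.linalg.norm(n);n*=np.sign(n[2])
        i=abs((P-q[0])@n)<.003
        if n[0]<-.3 and n[2]>.5 and (b is None or i.sum()>b.sum()): b=i
    Q=P[b];ce=Q.mean(0);n=np.linalg.svd(Q-ce,full_matrices=False)[2][2];n*=np.sign(n[2])
    tilt=np.arccos(n[2]);yaw=np.arctan2(-n[1],-n[0])
    i=abs((P-ce)@n)<.004;Q=P[i]
    v=np.array([-np.sin(yaw),np.cos(yaw),0]);u=np.cross(v,n)
    uv=np.c_[Q@u,Q@v].astype(np.float32)
    print(c,len(P),len(Q),"tilt",tilt,"yaw",yaw)
    for k in(0.5,2,98,99.5):print(k,np.percentile(uv,k,axis=0))
    print("zmin/max",np.percentile(Q[:,2],[1,99]), "ce",ce)
    R=cv2.minAreaRect(uv);print(R)
    w=lambda a,bb: u*a+v*bb+n*(ce@n)
    print("mid",w(*R[0]))
    # case rim pts: height 85-93
ci=dict(np.load("scene.npz"));d=ci["d"]
A=cloud(d,np.ones_like(d,bool),ci)
A=A[(abs(A[:,0]-.58)<.2)&(abs(A[:,1]+.07)<.16)&(A[:,2]>.02)&(A[:,2]<.098)]
# back wall of case: max x for y slices
for y in np.arange(-.18,.05,.02):
    s=A[abs(A[:,1]-y)<.006]; 
    if len(s): print(round(y,2),np.percentile(s[:,0],[50,90,98]).round(3),np.percentile(s[:,2],[50,98]).round(3))
E
```

```text
scene 4361 261 tilt 0.8037525378484462 yaw -1.066231303380791
0.5 [0.2804578  0.37751934]
2 [0.28303286 0.3806004 ]
98 [0.45880637 0.6093915 ]
99.5 [0.46111795 0.6133204 ]
zmin/max [0.10729315 0.23688873] ce [ 0.60821481 -0.07070436  0.17398238]
((0.3802405297756195, 0.5017861723899841), (0.03688207268714905, 0.2985885739326477), 37.31544876098633)
mid [ 0.61399047 -0.07383079  0.1797181 ]
wrist 26203 2544 tilt 0.855719531418578 yaw 0.9580156244468759
0.5 [ 0.29510766 -0.56745064]
2 [ 0.32156026 -0.5553883 ]
98 [ 0.40778515 -0.42285818]
99.5 [ 0.41356057 -0.42092657]
zmin/max [0.15439339 0.23869666] ce [ 0.57260969 -0.00283948  0.21752753]
((0.37697115540504456, -0.4870191514492035), (0.2107999324798584, 0.11555816233158112), 16.14960289001465)
mid [ 0.58585006 -0.0134982   0.21625591]
-0.18 [0.665 0.746 0.751] [0.066 0.097]
-0.16 [0.75  0.764 0.766] [0.073 0.098]
-0.14 [0.76  0.768 0.769] [0.073 0.098]
-0.12 [0.744 0.759 0.761] [0.065 0.098]
-0.1 [0.67  0.672 0.673] [0.059 0.096]
-0.08 [0.671 0.673 0.674] [0.057 0.096]
-0.06 [0.673 0.675 0.677] [0.056 0.095]
-0.04 [0.674 0.676 0.676] [0.059 0.086]
-0.02 [0.676 0.681 0.683] [0.056 0.098]
-0.0 [0.678 0.682 0.685] [0.059 0.097]
0.02 [0.679 0.68  0.681] [0.054 0.094]
0.04 [0.678 0.682 0.682] [0.061 0.087]
```

```bash
cat > fit.py <<'E'
from h import *
def fit(P,rng=np.random.default_rng(0)):
    b=None
    for _ in range(1500):
        q=P[rng.choice(len(P),3,False)];n=np.cross(q[1]-q[0],q[2]-q[0])
        if np.linalg.norm(n)<1e-6: continue
        n/=np.linalg.norm(n);n*=np.sign(n[2])
        i=abs((P-q[0])@n)<.003
        if n[2]>.5 and n[0]>-.1 and (b is None or i.sum()>b.sum()): b=i
    Q=P[b];ce=Q.mean(0);n=np.linalg.svd(Q-ce,full_matrices=False)[2][2];n*=np.sign(n[2])
    return n,ce,P[abs((P-ce)@n)<.004]
E
python3 - <<'E'
from fit import *
for c in ["scene","wrist","side"]:
    ci=dict(np.load(c+".npz"));d=ci["d"];m=np.load(f"lid_{c}.npy")
    P=cloud(d,m,ci);n,ce,Q=fit(P)
    tilt=np.arccos(n[2]);yaw=np.arctan2(n[1],n[0])
    v=np.array([-np.sin(yaw),np.cos(yaw),0]);u=np.cross(v,n)
    uv=np.c_[(Q-ce)@u,(Q-ce)@v].astype(np.float32)
    print(c,len(P),len(Q),"n",n,"tilt",tilt,"yaw",yaw,"ce",ce)
    print(np.percentile(uv,[.5,2,98,99.5],axis=0).round(4).tolist())
    R=cv2.minAreaRect(uv);print(R, "mid",ce+u*R[0][0]+v*R[0][1])
    for uu in np.arange(-.1,.11,.02):
        s=uv[abs(uv[:,0]-uu)<.005]
        if len(s)>5: print(round(uu,2),s[:,1].min(),s[:,1].max())
E
```

```text
scene 4361 3471 n [ 0.70841089 -0.05311659  0.70379872] tilt 0.7900655992341387 yaw -0.07483987403105073 ce [ 0.61427728 -0.09208205  0.1603864 ]
[[-0.1096, -0.1019], [-0.1064, -0.0989], [0.0862, 0.1337], [0.0885, 0.1368]]
((-0.010452941060066223, 0.01717565953731537), (0.20093092322349548, 0.24119408428668976), 0.09289003908634186) mid [ 0.60822534 -0.0744044   0.16781217]
-0.1 -0.10181451 0.13638029
-0.08 -0.10262791 0.13765956
-0.06 -0.10262626 0.13664667
-0.04 -0.10133203 0.13543145
-0.02 -0.10344465 -0.016984869
0.0 -0.10200624 0.13278311
0.02 -0.10000136 0.13744691
0.04 -0.10218973 0.13621762
0.06 -0.10089502 0.13762332
0.08 -0.10275054 0.13653381
wrist 26203 23288 n [ 0.70880179 -0.05177763  0.70350486] tilt 0.7904791568677662 yaw -0.07291999081322575 ce [0.60559031 0.00606707 0.17723181]
[[-0.0871, -0.1171], [-0.0852, -0.1053], [0.1048, 0.0382], [0.1091, 0.0389]]
((0.012243330478668213, -0.045411303639411926), (0.16944605112075806, 0.2008410543203354), 89.79618072509766) mid [ 0.6108722  -0.03985108  0.16853059]
-0.08 0.0030460453 0.0395712
-0.06 -0.01728783 0.03905433
-0.04 
[... 212 characters left out ...]
3479 0.038601507
side 4559 531 n [0.03629009 0.00882006 0.99930237] tilt 0.03735522786672051 yaw 0.23842033557411138 ce [ 0.57858602 -0.07096798  0.05988499]
[[-0.1346, -0.1369], [-0.1251, -0.131], [0.1038, 0.1376], [0.116, 0.1417]]
((0.017335951328277588, -0.007688164710998535), (0.24507038295269012, 0.2553923428058624), 72.174072265625) mid [ 0.59723553 -0.07434732  0.05923755]
-0.1 -0.09555878 0.053791802
-0.08 -0.10297499 0.116128765
-0.06 -0.111649044 0.14402147
-0.04 -0.11235323 0.14076002
-0.02 -0.119077854 0.13024859
0.0 -0.12749016 0.12431734
0.02 -0.13139245 0.11923528
0.04 -0.13747261 0.10940962
0.06 -0.119185016 0.10627092
0.08 -0.049974017 0.096920446
0.1 0.008064759 0.091145545
```

Both cameras agree on the fit:
- Tilt 0.79, yaw -0.074.
- Lid 201 x 241 mm, as specified.
- Hinge at (0.671, -0.079, 0.090), which matches the specified 0.0905.

The lid edge is now at about (0.549, -0.070, 0.228). Once the lid is shut, the edge will be at (0.488, -0.065, 0.1005) and the stud axis at (0.5465, -0.070).

>>> arm_command(targets="0 0 0 -4.5 0 0 0; 0 -3.5 -3.5 0 0 0 0; 0 -3.5 -3.5 0 0 0 0; 0 0 -3.6 0 0 0 0.11; 0 0 0 0 0 0 0", squeeze=10)

```text
clock: 1.55
ee_pos: [0.5402, -0.072, 0.268]
orientation: [0.747, 0.665, -0.001, -0.0]
wrist_force: [-0.7, -0.0, 0.4]
finger_gap: 0.0548
grasp_force: 0.0
```

>>> arm_command(targets="0 0 0 0 0 0 0; 0 0 0 0 0 0 0; 0 0 0 0 0 0 0; 0 0 0 1 0 0 0; 0 0 0 1 0 0 0")

```text
clock: 2.05
ee_pos: [0.5445, -0.0697, 0.2465]
orientation: [0.745, 0.667, -0.0, -0.0]
wrist_force: [0.1, 0.4, -0.7]
finger_gap: 0.015
grasp_force: 0.0
```

>>> arm_command(targets="0 0 0 1 0 0 0; 0 0 -0.6 1 0 0 0; 0 0 -0.8 1 0 0 0; 0 0 -0.8 1 0 0 0; 0 0 -0.6 1 0 0 0")

```text
clock: 2.55
ee_pos: [0.5092, -0.0669, 0.1971]
orientation: [0.745, 0.667, -0.005, -0.005]
wrist_force: [-20.1, 1.2, 15.6]
finger_gap: 0.0013
grasp_force: 10.4
```

```bash
python3 - <<'E'
from fit import *
o=arm.get_obs();print(o["ee_pos"],o["wrist_force"])
ims=[]
for c in ["scene","side"]:
    ci={k:np.array(v) for k,v in arm.camera_info(c).items()}
    im,d=arm.read_camera(c);ims.append(im[60:260,130:400] if c=="side" else im[80:280,120:390])
    if c=="scene":
        for x in arm.regions_of(c,"lid")[:1]:
            n,ce,Q=fit(cloud(d,x["region"],ci));print(n,ce,np.arccos(n[2]),len(Q))
cv2.imwrite("pics/b.png",cv2.resize(np.hstack(ims),(800,296))[:,:,::-1])
E
```

```text
[ 0.50920058 -0.06691417  0.19707688] [-20.12933378   1.16360981  15.58379323]
[ 0.49237305 -0.03432099  0.86970733] [ 0.5965514  -0.07093015  0.14345109] 0.5161872745399372 3935
```

View pics/b.png

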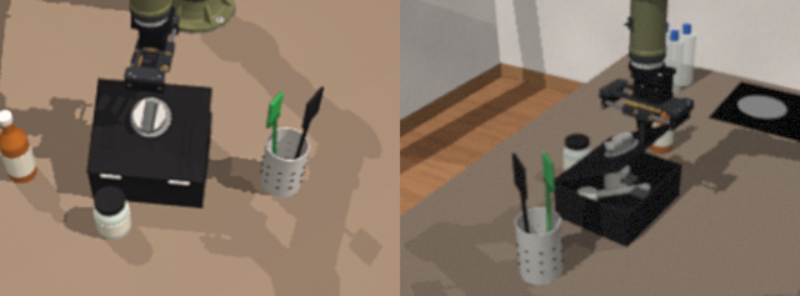

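>>> arm_command(targets="0 0 0 0 0 0 0")

```text
clock: 2.8
ee_pos: [0.516, -0.0669, 0.1967]
orientation: [0.745, 0.667, -0.0, -0.0]
wrist_force: [-0.3, 0.3, -0.1]
finger_gap: 0.001
grasp_force: 0.0
```

>>> arm_command(targets="0 0 -0.5 0.8 0 0 0; 0 0 -0.5 0.9 0 0 0; 0 0 -0.4 1 0 0 0; 0 0 -0.4 1 0 0 0; 0 0 -0.3 1 0 0 0")

```text
clock: 3.3
ee_pos: [0.4945, -0.0649, 0.1495]
orientation: [0.745, 0.667, -0.001, -0.0]
wrist_force: [-0.3, -0.8, 1.5]
finger_gap: 0.0006
grasp_force: 1.0
```

>>> arm_command(targets="0 0 -0.2 1 0 0 0; 0 0 -0.2 1 0 0 0; 0 0 -0.2 1 0 0 0; 0 0 -0.1 0.8 0 0 0; 0 0 0 0 0 0 0")

```text
clock: 3.8
ee_pos: [0.4874, -0.0636, 0.111]
orientation: [0.745, 0.667, -0.001, -0.001]
wrist_force: [-0.7, -0.2, -0.1]
finger_gap: 0.0005
grasp_force: 0.0
```

>>> arm_command(targets="0 0 0 0.5 0 0 0; 0 0 0 0.4 0 0 0; 0 0 0 0.2 0 0 0; 0 0 0 0.1 0 0 0; 0 0 0 0 0 0 0")

```text
clock: 4.3
ee_pos: [0.4884, -0.0636, 0.1009]
orientation: [0.745, 0.667, 0.0, -0.0]
wrist_force: [-2.5, 0.1, 4.6]
finger_gap: 0.0009
grasp_force: 1.8
```

>>> arm_command(targets="0 0 0 0.2 0 0 0; 0 0 0 0.2 0 0 0; 0 0 0 0 0 0 0")

```text
clock: 4.6
ee_pos: [0.4885, -0.0636, 0.1006]
orientation: [0.745, 0.667, 0.0, -0.0]
wrist_force: [-11.6, 1.9, 27.3]
finger_gap: 0.0005
grasp_force: 13.9
```

>>> arm_command(targets="3 0 0 -1 0 0 0; 3 0 0 -3 0 0 0; 3 0 0 -3 0 0 0; 3 0 0 0 0 0 0; 3 0 0 0 0 0 0")

```text
clock: 5.1
ee_pos: [0.4889, -0.0641, 0.167]
orientation: [0.745, 0.667, 0.001, 0.001]
wrist_force: [-0.4, -0.4, 0.1]
finger_gap: 0.0276
grasp_force: 0.0
```

```bash
python3 - <<'E'
from fit import *
o=arm.get_obs();print(o["ee_pos"],o["orientation"],o["finger_gap"],o["wrist_force"])
ims=[]
for c in ["scene","wrist"]:
    ci={k:np.array(v) for k,v in arm.camera_info(c).items()}
    im,d=arm.read_camera(c);ims.append(im[80:280,120:387] if c=="scene" else cv2.resize(im,(267,200),interpolation=cv2.INTER_AREA))
    for x in arm.regions_of(c,"lid")[:1]:
        n,ce,Q=fit(cloud(d,x["region"],ci));print(c,n,ce,np.arccos(n[2]),len(Q))
    for x in arm.landmark_of(c,"stud_slot")[:1]: print("slot",x["score"],x["location"],world(c,x["location"],d,ci))
    A=cloud(d,np.ones_like(d,bool),ci)
    B=A[(np.hypot(A[:,0]-.5465,A[:,1]+.07)<.045)&(A[:,2]>.121)&(A[:,2]<.135)]
    if len(B)>20:
        print("cheeks",len(B),B.min(0),B.max(0),cv2.minEnclosingCircle(B[:,:2].astype(np.float32)))
    B=A[(np.hypot(A[:,0]-.5465,A[:,1]+.07)<.03)&(A[:,2]>.110)&(A[:,2]<.118)]
    if len(B)>20:
        print("floor",len(B),B.mean(0),cv2.minAreaRect(B[:,:2].astype(np.float32)),cv2.fitLine(B[:,:2].astype(np.float32),2,0,.01,.01).ravel())
cv2.imwrite("pics/c.png",cv2.resize(np.hstack(ims),(800,300))[:,:,::-1])
E
```

```text
[ 0.48894811 -0.06407339  0.16696558] [7.44947580e-01 6.67122277e-01 6.03777957e-04 7.78283493e-04] 0.027635841508869427 [-0.41972033 -0.38434341  0.11226309]
scene [ 9.02388552e-04 -1.56090805e-03  9.99998375e-01] [ 0.58198814 -0.07098529  0.0994365 ] 0.0018029815796165465 3205
slot 0.62 [163.6, 222.5] [ 0.5446567  -0.07237962  0.11205196]
cheeks 122 [ 0.52042604 -0.10106818  0.12109018] [ 0.57821504 -0.03846706  0.12992081] ((0.5492642521858215, -0.06968436390161514), 0.033837299793958664)
floor 109 [ 0.54815243 -0.07118573  0.11358486] ((0.5483400225639343, -0.06553806364536285), (0.03969714418053627, 0.05817491188645363), 75.17190551757812) [ 0.99387735 -0.11048876  0.54815245 -0.07118573]
wrist [ 8.23255065e-04 -1.00021599e-04  9.99999656e-01] [ 0.57865427 -0.02193226  0.10009015] 0.0008293089777540697 51562
slot 0.61 [209.3, 333.9] [ 0.54923055 -0.06762748  0.11423934]
cheeks 1779 [ 0.51966725 -0.09254324  0.12102906] [ 0.57639352 -0.03859895  0.12792686] ((0.5466567277908325, -0.06791984289884567), 0.030903827399015427)
floor 2196 [ 0.54518564 -0.07062382  0.11395656] ((0.5462063550949097, -0.07253646850585938), (0.025983447209000587, 0.059793274849653244), 82.48086547851562) [ 0.99816847 -0.0604959   0.5451856  -0.07062382]
```

View pics/c.png

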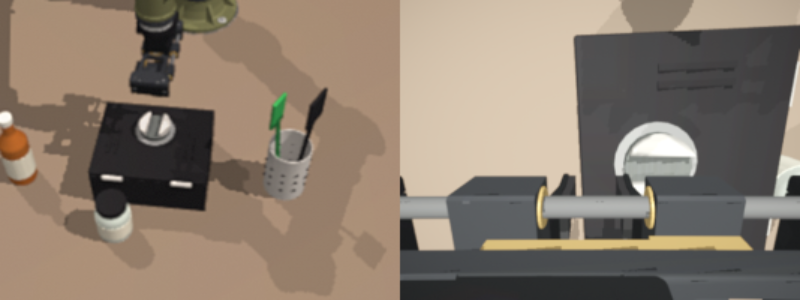

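>>> arm_command(targets="3 0 2 0 0 0 0; 3 0 2 0 0 0 0; 3 0 1.8 0 0 0 0; 3 -0.05 0 1.5 0 0 0; 3 0 0 1.5 0 0 0")

```text
clock: 5.9
ee_pos: [0.5452, -0.0708, 0.1348]
orientation: [0.745, 0.667, -0.001, -0.001]
wrist_force: [-0.2, -0.3, 0.3]
finger_gap: 0.0301
grasp_force: 0.0
```

>>> arm_command(targets="3 0 0 0 0 0 0; 3 0 0 0 0 0 0")

```text
clock: 6.1
ee_pos: [0.5445, -0.0707, 0.1355]
orientation: [0.745, 0.667, -0.001, -0.001]
wrist_force: [-0.9, -0.4, 0.4]
finger_gap: 0.03
grasp_force: 0.0
```

>>> arm_command(targets="3 0 0.15 0.7 0 0 0; 3 0 0 0.6 0 0 0; 3 0 0 0.4 0 0 0; 3 0 0 0.2 0 0 0; 3 0 0 0 0 0 0")

```text
clock: 6.6
ee_pos: [0.5472, -0.0709, 0.1173]
orientation: [0.745, 0.667, -0.0, -0.0]
wrist_force: [0.6, 0.3, 0.2]
finger_gap: 0.03
grasp_force: 0.0
```

Inside the slot (below the cheek tops at 0.1265) with no contact force. Now I press.

>>> arm_command(targets="3 0 -0.1 0.4 0 0 0; 3 0 0 0.4 0 0 0; 3 0 0 0.4 0 0 0; 3 0 0 0.2 0 0 0; 3 0 0 0 0 0 0")

```text
clock: 7.1
ee_pos: [0.5474, -0.0709, 0.1054]
orientation: [0.745, 0.667, 0.001, 0.001]
wrist_force: [-2.2, 0.5, 11.9]
finger_gap: 0.03
grasp_force: 5.6
```

>>> arm_command(targets="3 0 0 0.2 0 0 0; 3 0 0 0.15 0 0 0; 3 0 0 0 0 0 0")

```text
clock: 7.4
ee_pos: [0.5475, -0.0709, 0.1046]
orientation: [0.745, 0.667, 0.001, 0.001]
wrist_force: [-8.2, 1.8, 24.4]
finger_gap: 0.0297
grasp_force: 12.1
```

>>> arm_command(targets="3 0 0 0 0 0 0.06; 3 0 0 0 0 0 0.08; 3 0 0 0 0 0 0.08; 3 0 0 0 0 0 0.08; 3 0 0 0 0 0 0.08")

```text
clock: 7.9
ee_pos: [0.5476, -0.0713, 0.1046]
orientation: [0.858, 0.513, 0.001, 0.001]
wrist_force: [-7.7, -0.5, 23.5]
finger_gap: 0.0297
grasp_force: 11.7
```

>>> arm_command(targets="3 0 0 0 0 0 0.1; 3 0 0 0 0 0 0.1; 3 0 0 0 0 0 0.1; 3 0 0 0 0 0 0.1; 3 0 0 0 0 0 0.1")

```text
clock: 8.4
ee_pos: [0.5475, -0.0718, 0.1046]
orientation: [0.959, 0.284, 0.001, 0.001]
wrist_force: [-8.5, -1.2, 24.0]
finger_gap: 0.0301
grasp_force: 11.8
```

>>> arm_command(targets="3 0 0 0 0 0 0.1; 3 0 0 0 0 0 0.1; 3 0 0 0 0 0 0.1; 3 0 0 0 0 0 0.1; 3 0 0 0 0 0 0.1")

```text
clock: 8.9
ee_pos: [0.5471, -0.0723, 0.1046]
orientation: [0.999, 0.038, 0.001, 0.001]
wrist_force: [-9.2, -1.4, 24.6]
finger_gap: 0.0301
grasp_force: 12.3
```

```bash
python3 - <<'E'
from h import *
o=arm.get_obs();R=Ro.from_quat(o["orientation"]).as_matrix()
print(o["ee_pos"],np.arctan2(R[1,1],R[0,1]),o["wrist_force"],o["moment"],o["joint_positions"])
E
```

```text
[ 0.54711493 -0.07231894  0.1045674 ] -1.49491817663602 [-9.18000652 -1.43343163 24.61164084] [-0.31524252  2.30926098  0.02261277] [-0.0168491   0.20079955  0.11060075  1.84679777 -0.02337454  1.09299109
 -1.39266907]
```

>>> arm_command(targets="3 0 0 0 0 0 0.1; 3 0 0 0 0 0 0.1; 3 0 0 0 0 0 0.08; 3 0 0 0 0 0 0.04; 3 0 0 0 0 0 0")

```text
clock: 9.4
ee_pos: [0.5476, -0.0721, 0.1045]
orientation: [0.993, -0.119, 0.002, 0.001]
wrist_force: [-7.0, -2.4, 24.1]
finger_gap: 0.0299
grasp_force: 19.3
```

```bash
python3 - <<'E'
from h import *
o=arm.get_obs();R=Ro.from_quat(o["orientation"]).as_matrix()
print(o["ee_pos"],np.arctan2(R[1,1],R[0,1]),o["wrist_force"],o["moment"],o["joint_positions"][6])
E
```

```text
[ 0.54756276 -0.07209936  0.10454807] -1.8098193160868519 [-6.97964888 -2.36160729 24.05708164] [-0.3367862   1.92990633  0.50256502] -1.7023386589764082
```

The yaw moment rose from 0.02 to 0.5 Nm, so the stud is at its stop. Releasing it gently.

>>> arm_command(targets="3 0 0 -0.4 0 0 0; 3 0 0 -0.4 0 0 0; 3 0 0 -0.4 0 0 0; 3 0 0 -0.4 0 0 0; 3 0 0 0 0 0 0")

```text
clock: 9.9
ee_pos: [0.5465, -0.0706, 0.1162]
orientation: [0.993, -0.119, 0.0, -0.0]
wrist_force: [0.9, -0.8, -0.1]
finger_gap: 0.0298
grasp_force: 0.1
```

>>> arm_command(targets="3 0 0 -1 0 0 -0.05; 3 0 0 -1.5 0 0 0; 3 0 0 -3 0 0 0; 3 5 0 -2 0 0 0; 3 5 0 0 0 0 0")

```text
clock: 10.4
ee_pos: [0.6439, -0.089, 0.1949]
orientation: [0.995, -0.095, 0.004, -0.0]
wrist_force: [0.6, 0.8, 0.9]
finger_gap: 0.0301
grasp_force: 0.0
```

```bash
python3 - <<'E'
from fit import *
o=arm.get_obs();print(o["clock"],o["ee_pos"],o["wrist_force"])
ims=[]
for c in ["scene","wrist"]:
    ci={k:np.array(v) for k,v in arm.camera_info(c).items()}
    im,d=arm.read_camera(c);ims.append(im[80:280,120:387] if c=="scene" else cv2.resize(im,(267,200),interpolation=cv2.INTER_AREA))
    A=cloud(d,np.ones_like(d,bool),ci)
    rr=np.hypot(A[:,0]-.5463,A[:,1]+.0705)
    L=A[(rr>.045)&(rr<.06)&(A[:,2]<.115)]
    B=A[(rr<.010)&(A[:,2]<.14)];h=np.median(L[:,2]);print(c,"lid z",h,"floor-lid",np.median(B[:,2])-h,len(B))
    C=A[(rr<.035)&(A[:,2]>h+.017)&(A[:,2]<.14)];print("cheek-lid",np.median(C[:,2])-h if len(C) else 0,len(C))
    F=A[(rr<.03)&(abs(A[:,2]-np.median(B[:,2]))<.004)];print(cv2.fitLine(F[:,:2].astype(np.float32),2,0,.01,.01).ravel())
cv2.imwrite("pics/d.png",cv2.resize(np.hstack(ims),(800,300))[:,:,::-1])
E
```

```text
10.4 [ 0.64387186 -0.08896206  0.19494897] [0.59415514 0.81052588 0.88663085]
scene lid z 0.09914060370140287 floor-lid 0.010606101544154797 2
cheek-lid 0.02099382516339171 62
[ 0.1389076  -0.99030536  0.5487682  -0.05811993]
wrist lid z 0.10003455020020652 floor-lid nan 0
cheek-lid 0.021495405919463473 940
  return _methods._mean(a, axis=axis, dtype=dtype,
  ret = ret.dtype.type(ret / rcount)
Traceback (most recent call last):
cv2.error: OpenCV(4.12.0) /io/opencv/modules/imgproc/src/linefit.cpp:50: error: (-215:Assertion failed) count > 0 in function 'fitLine2D_wods'
```

>>> arm_command(targets="3 -4 0 -2 0 0 0; 3 -5 0 0 0 0 0; 3 -5 0 0 0 0 0; 3 -3 0 0 0 0 0; 3 0 0 0 0 0 0")

```text
clock: 11.0
ee_pos: [0.4706, -0.0561, 0.2101]
orientation: [0.996, -0.094, -0.0, -0.0]
wrist_force: [0.6, -0.1, 0.6]
finger_gap: 0.0298
grasp_force: 0.0
```

```bash
python3 - <<'E'
from fit import *
o=arm.get_obs();print(o["clock"],o["ee_pos"],o["wrist_force"])
c="scene"
ci={k:np.array(v) for k,v in arm.camera_info(c).items()}
im,d=arm.read_camera(c)
cv2.imwrite("pics/d.png",cv2.resize(im[80:280,120:387],(800,600),interpolation=cv2.INTER_CUBIC)[:,:,::-1])
A=cloud(d,np.ones_like(d,bool),ci)
rr=np.hypot(A[:,0]-.5463,A[:,1]+.0705)
L=A[(rr>.045)&(rr<.06)&(A[:,2]<.115)];h=np.median(L[:,2])
for a,z in((.010,0),(.035,.017)):
    B=A[(rr<a)&(A[:,2]>h+z)&(A[:,2]<.14)];print(h,np.median(B[:,2])-h,len(B))
F=A[(rr<.03)&(abs(A[:,2]-h-.010)<.003)];print(len(F),cv2.fitLine(F[:,:2].astype(np.float32),2,0,.01,.01).ravel())
for n in ["utensils","sauce","jar"]:
    for x in arm.regions_of(c,n)[:1]: print(n,np.percentile(cloud(d,x["region"],ci),50,axis=0).round(3))
E
```

```text
11.0 [ 0.47063352 -0.05613095  0.21006178] [ 0.56030191 -0.11063975  0.60113353]
0.09911935623513271 0.0099013114664709 18
0.09911935623513271 0.021378869595355288 149
76 [ 0.13407995  0.9909705   0.5415647  -0.06972053]
utensils [0.615 0.209 0.098]
sauce [ 0.618 -0.355  0.096]
jar [ 0.751 -0.14   0.076]
```

View pics/d.png

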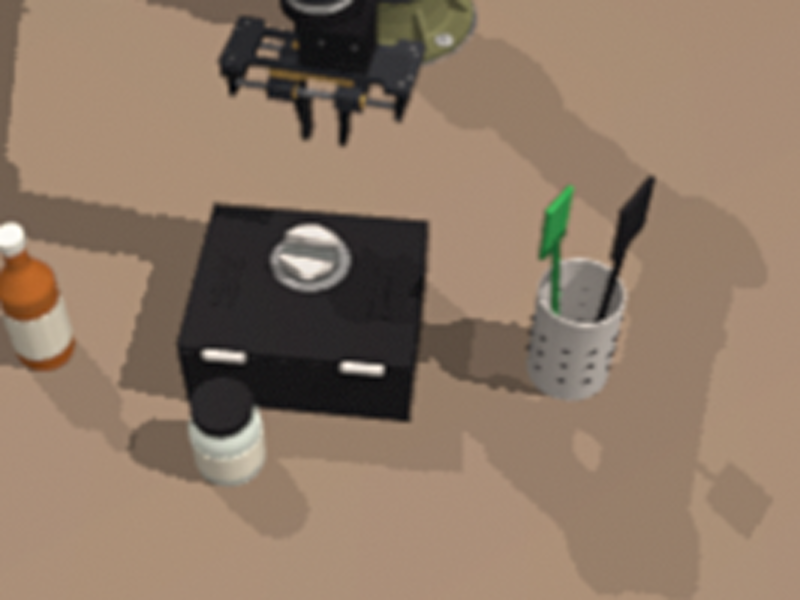

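The picture shows the lid shut and the slot (around pixel 310, 258) lying across the case. The slot floor is 9.9 mm above the lid against 14 mm unpressed, so the stud is 4.1 mm down, in its notch. The bystanders haven't moved.

```bash
python3 -c "
from rig import arm
print(arm.hand_in())"
```

```text
the job is handed in; nothing more can be done
None
```

I closed the lid, pressed the stud and turned it a quarter turn; it rests about 4 mm down in its catch, the pot, bottle and jar did not move, and the job is handed in at about 11 s (no verdict was returned).

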